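# Set the bangle-engraving jig and hold the index

## Robot

A 7-joint arm with a two-finger parallel gripper is mounted at the origin on the work surface. World frame = base frame: x ahead of the robot, y to its left, z up, the work surface at z = 0. Lengths are in m, angles in rad, forces in N, time in s.
With the tool pointing down it reaches from about 0.4 to 0.875 m from the base axis. Payload 19.3 kg.
Tool frame: the origin (TCP) lies on the centre line of the jaws, within the pads' length; the fingertips stand 11 mm ahead of it and the grasp point (between the pads) lies 8 mm behind it; y points along the fingers, x is the direction in which the jaws open and shut, and the axes are right-handed (so a half turn about y gives the same grasp; the last joint's range is limited). The gripper opens to 85 mm and grips with 20 to 120 N. Pads are 22 mm wide; open, the fingers measure 114 mm over their backs; the gripper's body (76 mm by 85 mm) begins 54 mm behind the grasp point. The pads swing forward as they close: fully open they stand 13 mm farther back than shut.
Start: joints at [1.167, 0.521, -0.036, 1.599, 0.021, 1.021, -0.113], TCP at [0.205, -0.591, 0.242] pointing down, gripper open.
Joint ranges: [-2.91, 2.91], [-0.3, 2.13], [-1.5, 1.42], [0.17, 2.43], [-1.26, 4.41], [0.16, 1.93], [-2.52, 2.52]. Speed limits (rad/s): [1.89, 1.89, 2.39, 2.39, 3.01, 3.01, 3.01].

## Interface

Orientations are given as [roll, pitch, yaw] about the fixed x, y, z axes, in that order (R = Rz(yaw) Ry(pitch) Rx(roll)).
In Python, from workcell import monitor, cams, bot gives the robot as it stands.
- The arm moves only by the tool send_rows, never from a script. Its argument "series" is text: rows parted by semicolons, each of 7 numbers parted by spaces: the turn, a rotation vector about the tool's x, y, z in rad, then the shift along the tool's x, y, z in mm, then the opening, from 0 (shut) to 1 (fully open). In form: ax ay az tx ty tz claw; .... A call has 1 to 20 rows; each row is the pose to reach, as a shift and turn from the pose commanded when the call began, along the tool's axes at that moment; what a row does not reach only later rows make up. A row lasts 1/12 s, in which the tool goes at most 41.7 mm and 7.16 degrees, less where a joint would pass 70% of its speed; a pose out of reach is approached as far as the arm can. A call with a gripper value outside its range is refused whole. The fingers move at their own pace and stop on an object; "force" is the grip in N (left out, the last holds). Time passes only in rows, so rows that repeat a pose let the fingers close. It gives the time, the measured TCP pose, the force and the opening at its end, in the units of the state.
- monitor.observe(): the state, without advancing time (a new reading comes with each control period).
- cams.grab_frame(name): name is "scene" or "top" or "wrist"; returns the picture (384x512x3 uint8, red, green, blue); there is no depth.
- cams.get_calibration(name): a dict with "mtx" (3x3 intrinsics, pixels), "origin" and "attitude" of the camera in the world. Camera axes: x right, y down, z forward; pixel columns grow to the right and rows downward; lengths in m; the calibration is good to about 2 mm. A picture is of the moment at which its call begins: read the wrist's pose just before it. get_calibration takes no time and is no camera call; for the wrist camera it gives the pose at the moment of the call.
- bot.job_done(): hands the job in, once; it reports no verdict.
The state is a dict: "clock": time; "qpos": joint angles; "qd": joint speeds; "joint_efforts": joint torques, N m; "position": TCP position; "tool_rot": TCP orientation; "force": force on the tool from outside, world axes, zero at the start; "moment": the same for the moment, N m; "grip_width": finger opening in m.
Only numpy, scipy, OpenCV 4.12 (cv2) and the standard library are available. Lean on these libraries where they do the work, as an engineer would, in place of code of your own. Each camera call takes 0.05 s, during which the arm holds its last target.

## Task

Set up the engraving jig for the next cut: pull the sprung slide gauge out by its black tab until its yellow pointer lines up with the red marker, leaving the marker itself where it is, and let the tab go; its brake keeps it there. Then grip the bar of the indexing knob and turn it clockwise three clicks from home to the third stop, not past it, and finish still gripping the bar there so that the bangle cannot shift. Leave the loupe, tin, brush and spare bangle alone.

Things in the scene. Friction and masses are not known exactly. Their poses are not given: they have to be found in the camera images.
- index_head: the bolted-down indexing head: grey base 140 mm square, on it a fixed dark dial of 124 mm diameter, its top 20 mm above the table, with white dots for home (larger, on the origin's -x side) and stops 1 to 5, 24 degrees apart, clockwise from above. A graver post 35 mm high stands 95 mm from the axis on +x. Origin on the knob's axis at table height, z up
- knob_grip (a point): grip point of the indexing knob, on its vertical axis in a black upright bar: 56 mm long (this point's x), 14 mm thick (y), 42 mm tall, its top 92.5 mm and this point 76.5 mm above the table. Grip it across its thickness from above. An orange line on its top and an orange pointer over the dial lie towards -x. A drum with a brass bangle, 74 mm across, turns below it (top 44.5 mm up)
- knob_bar: the same black grip bar, as a solid that turns with the knob; origin at the centre of its foot, 50.5 mm above the table, x along the bar's length, z up
- index_knob (a joint): angle of the indexing knob, rad: 0 at home (the start), growing clockwise seen from above. Detent stops every 0.419 rad (24 degrees): the third is at 1.257; it goes to 2.09. It clicks into the nearest stop by itself when free (within about 0.05 rad) and stays; moving over a click takes about 0.13 N m
- gauge_tab (a point): grip point on the slide gauge's black pull tab, 58 mm above the table: an upright plate 14 mm thick along the pull (this point's x), 30 mm wide (y), reaching 25 to 75 mm above the table. Pulling draws it out towards this point's -x. Nothing round it is higher than 37 mm; a blue spring tube, 30 mm thick, begins 53 mm behind the fully retracted tab's centre (+x)
- gauge_slide (a joint): how far the slide is drawn out, m: 0 fully in, 0.11 at its end. Its spring pulls it back with 0.8 to 3.5 N but a 6 N friction brake keeps it where it is left; drawing it out takes 7 to 10 N, and it can be pushed back in too, with 3 to 6 N
- gauge_pointer (a point): tip of the yellow pointer at the tab's foot, 32 mm to the side (+y of the gauge) and 18 mm above the table, in line with the middle of the tab's thickness (a white line on the tab's top shows the same)
- marker_line (a point): white line on top of the red marker block (14 by 16 mm, top 23 mm above the table) on the scale beside the slide, 42 mm to the side of the slide's axis; its x is along the slide, pulling goes to -x. The pointer is lined up when it has the same x along the slide. The marker is clamped stiffly (40 N)
- loupe: brass loupe, 38 mm across, 30 mm high, bystander; origin under its centre
- polish_tin: steel tin, 60 mm across, 50 mm high, bystander; origin under its centre
- polish_brush: polishing brush 160 mm long, bystander; origin near its middle, underneath
- spare_bangle: brass bangle 70 mm across, 12 mm high, lying flat, bystander; origin under its centre
There are look-alikes about, which are no part of the job. What is shaped like the index_head but brown or turquoise is not meant.

How it is judged:
On the way, in this order (a step that is already met when the one before it is completed fails the run):
1. the gauge pointer stands within 5 mm of the red marker's line, at rest (x of gauge_pointer in the frame of marker_line between -0.005 and 0.005 m and velocity of joint gauge_slide between -0.01 and 0.01 m/s), for 0.3 s.
2. the knob stands at its third stop, gripped (value of joint index_knob between 1.117 and 1.397 rad and contact force between the fingers and knob_bar above 5 N), for 0.5 s.
At the end, for the whole second after the job is handed in: the knob is still at its third stop (1.257 rad, within 0.14) with the fingers gripping its bar (over 5 N), the gauge pointer is still within 5 mm of the marker's line along the slide, and the marker has not moved (3 mm) (all of step 2 and velocity of joint index_knob between -0.1 and 0.1 rad/s and x of gauge_pointer in the frame of marker_line between -0.005 and 0.005 m and distance of marker_line from where it was at the start of the episode below 0.003 m); the arm keeps its last pose, push and grip.
It fails at once if the knob turned past the third stop (value of joint index_knob above 1.55 rad).
It fails at once if a bystander moved by over 30 mm (distance of any of loupe, polish_tin, polish_brush, spare_bangle from where it was at the start of the episode above 0.03 m).
It also fails if it takes over 48 s, if anything falls off the work surface, if the arm or the gripper's body presses on something with over 40 N, if the wrist force passes 120 N, or if a joint passes its speed limit or range.

## Working session

There is one attempt and no reset: what is moved stays moved. The work goes in short steps, Python scripts to look and compute and a tool call to move; the robot and the scene stay as the last step left them, time stands still between calls to the robot, and variables do not carry over. Pictures are saved under pics/ and viewed, and the job is handed in when it is done.

Besides the shell and the picture viewer there is one more tool, called after "Request:" as name(argument=value, ...) on one line, values as JSON. send_rows: Moves the arm, as the interface text tells. Its arguments: {"type":"object","properties":{"series":{"type":"string"},"force":{"type":"number"}},"required":["series"]}

```bash
ls; mkdir -p pics; python3 - <<'E'
from workcell import monitor,cams,bot
import cv2
print(monitor.observe())
for n in ["scene","top","wrist"]:
    c=cams.get_calibration(n);print(n,c)
    cv2.imwrite(f"pics/{n}0.png",cams.grab_frame(n)[:,:,::-1])
E
```

```text
pics
{'clock': 0.0, 'qpos': array([ 1.16677215,  0.52202275, -0.03632237,  1.60000651,  0.0211882 ,
        1.02112142, -0.11278183]), 'qd': array([ 1.35106888e-03,  1.73367554e-03,  2.07365104e-03, -3.41059168e-04,
       -2.43286695e-05, -7.51816478e-04, -1.65470083e-04]), 'joint_efforts': array([-1.36969455e-03, -9.27098608e+01,  1.97907664e+00, -3.69930875e+01,
        1.78107340e-02,  8.09523510e-03,  8.81574306e-05]), 'position': array([ 0.20464184, -0.59019314,  0.24172088]), 'tool_rot': array([-1.57087370e+00,  1.17088929e-03, -1.23697456e+00]), 'force': array([-0.0246963 ,  0.46023415, -0.11508993]), 'moment': array([ 0.01741557, -0.00065815,  0.01744133]), 'grip_width': 0.0854241277493198}
scene {'mtx': array([[431.75404779,   0.        , 241.24316909],
       [  0.        , 431.75404779, 189.70595621],
       [  0.        ,   0.        ,   1.        ]]), 'origin': array([ 1.20861867, -0.11383142,  0.83713656]), 'attitude': array([-2.39174224, -0.01842751,  1.47315389])}
top {'mtx': array([[403.22017425,   0.        , 259.93039166],
       [  0.        , 403.22017425, 184.47016777],
       [  0.        ,   0.        ,   1.        ]]), 'origin': array([ 0.25115008, -0.06073471,  1.17734716]), 'attitude': array([-2.91951891, -0.00475973, -1.45904883])}
wrist {'mtx': array([[333.86065599,   0.        , 255.2300351 ],
       [  0.        , 333.86065599, 187.90731292],
       [  0.        ,   0.        ,   1.        ]]), 'origin': array([ 0.27904254, -0.56371759,  0.37505806]), 'attitude': array([ 2.82570220e+00,  1.64614038e-03, -1.23841448e+00])}
```

View pics/scene0.png

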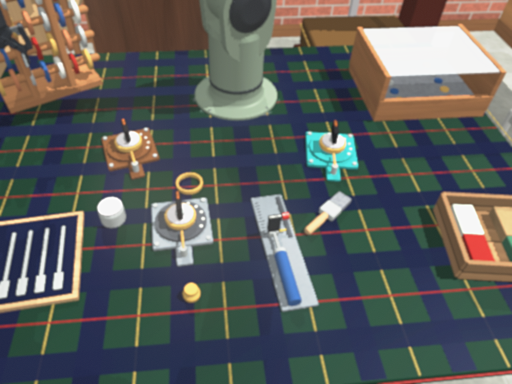

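View pics/top0.png

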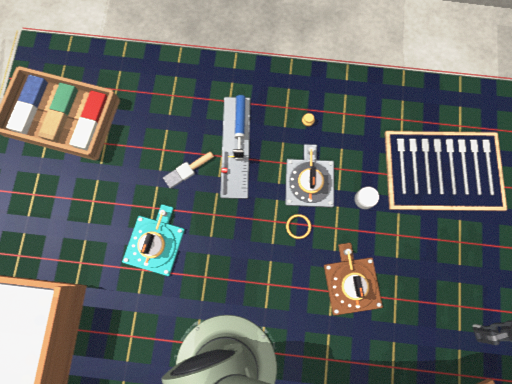

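View pics/wrist0.png

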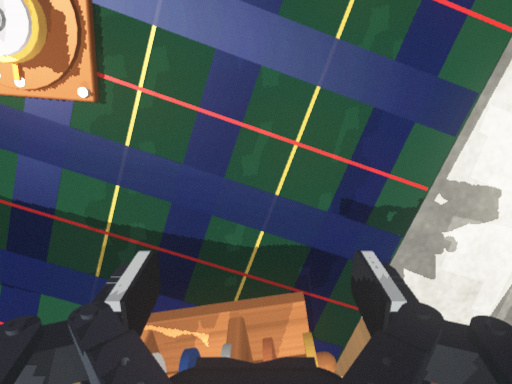

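The scene shows the grey head (180,220), the gauge with its black tab (275,222) and blue tube (288,275). In the top view the tab is at (238,153), the red marker near (225,170) and the grey head at (310,180). Brown and turquoise heads are decoys.

```bash
cat > h.py <<'E'
import numpy as np, cv2
from scipy.spatial.transform import Rotation as R
from workcell import monitor,cams,bot
def grab(n):
    c=cams.get_calibration(n); im=cams.grab_frame(n)[:,:,::-1].copy(); return c,im
def ray(c,u,v,z):
    d=R.from_euler('xyz',c['attitude']).as_matrix()@np.linalg.inv(c['mtx'])@np.array([u,v,1.])
    o=c['origin']; return o+d*(z-o[2])/d[2]
def proj(c,p):
    q=c['mtx']@(R.from_euler('xyz',c['attitude']).as_matrix().T@(np.array(p)-c['origin'])); return q[:2]/q[2]
E
python3 - <<'E'
import cv2
t=cv2.imread('pics/top0.png');s=cv2.imread('pics/scene0.png')
cv2.imwrite('pics/topz.png',cv2.resize(t[85:215,210:345],None,fx=5.5,fy=4.6*5.5/4.6*0.8,interpolation=cv2.INTER_CUBIC))
cv2.imwrite('pics/scz.png',cv2.resize(s[180:310,145:330],None,fx=4.3,fy=4.3,interpolation=cv2.INTER_CUBIC))
E
```

```text
(no output)
```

View pics/topz.png

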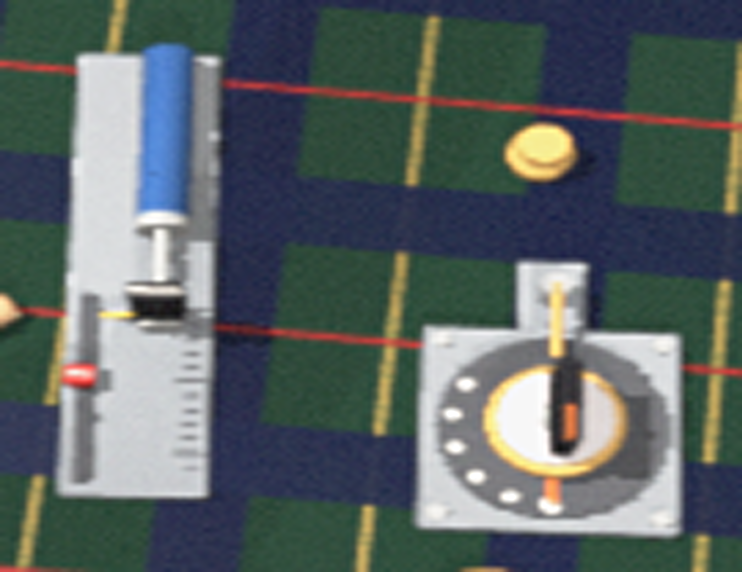

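View pics/scz.png

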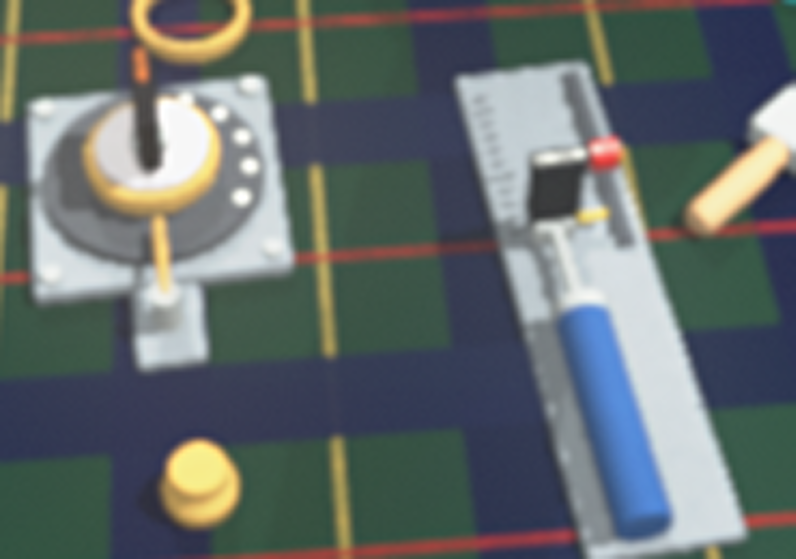

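```bash
python3 - <<'E'
from h import *
c=cams.get_calibration('top');s=cams.get_calibration('scene')
T=lambda x,y,z:ray(c,210+x/5.5-.4,85+y/4.4-.4,z)
S=lambda x,y,z:ray(s,145+x/4.3-.4,180+y/4.3-.4,z)
for n,a in dict(marker=(80,370,.023),ptr=(103,314,.018),tabtop=(157,287,.075),blue0=(165,48,.035),blue1=(160,215,.035),plateTL=(78,56,.0),plateTR=(221,56,0),plateBL=(57,496,0),plateBR=(208,497,0),bTL=(425,326,.01),bTR=(683,335,.01),bBL=(416,526,.01),bBR=(681,535,.01),home=(550,506,.02),s5=(467,384,.02),bar0=(565,452,.0925),bar1=(566,358,.0925)).items(): print('T',n,T(*a).round(4))
for n,a in dict(marker=(605,152,.023),ptr=(606,213,.018),tabtop=(558,156,.075),blue1=(585,305,.03),home=(150,80,.02),s5=(242,197,.02),bar1=(150,165,.0925),bar0=(140,55,.0925),bTL=(30,105,.01),bTR=(262,80,.01),bBL=(38,298,.01),bBR=(292,268,.01)).items(): print('S',n,S(*a).round(4))
E
```

```text
T marker [0.5464 0.0735 0.023 ]
T ptr [0.5882 0.0668 0.018 ]
T tabtop [0.5929 0.035  0.075 ]
T blue0 [0.7781 0.0554 0.035 ]
T blue1 [0.6563 0.0431 0.035 ]
T plateTL [0.7824 0.1077 0.    ]
T plateTR [0.7917 0.0264 0.    ]
T plateBL [0.4637 0.0769 0.    ]
T plateBR [ 0.4722 -0.0042  0.    ]
T bTL [ 0.602  -0.1086  0.01  ]
T bTR [ 0.6115 -0.2496  0.01  ]
T bBL [ 0.4632 -0.1173  0.01  ]
T bBR [ 0.473  -0.2585  0.01  ]
T home [ 0.4828 -0.1862  0.02  ]
T s5 [ 0.5611 -0.1347  0.02  ]
T bar0 [ 0.5034 -0.1829  0.0925]
T bar1 [ 0.5642 -0.1784  0.0925]
S marker [0.5481 0.0744 0.023 ]
S ptr [0.5877 0.0688 0.018 ]
S tabtop [0.591  0.0369 0.075 ]
S blue1 [0.6562 0.0448 0.03  ]
S home [ 0.4693 -0.1834  0.02  ]
S s5 [ 0.5612 -0.1325  0.02  ]
S bar1 [ 0.5938 -0.1772  0.0925]
S bar0 [ 0.5161 -0.1826  0.0925]
S bTL [ 0.4743 -0.2543  0.01  ]
S bTR [ 0.4656 -0.1178  0.01  ]
S bBL [ 0.6131 -0.2441  0.01  ]
S bBR [ 0.6048 -0.1072  0.01  ]
```

Request:
send_rows(series="0 -1.333 0 -465 50 571 1;0 -1.333 0 -465 50 571 1;0 -1.333 0 -465 50 571 1;0 -1.333 0 -465 50 571 1;0 -1.333 0 -465 50 571 1;0 -1.333 0 -465 50 571 1;0 -1.333 0 -465 50 571 1;0 -1.333 0 -465 50 571 1;0 -1.333 0 -465 50 571 1;0 -1.333 0 -465 50 571 1;0 -1.333 0 -465 50 571 1;0 -1.333 0 -465 50 571 1;0 -1.333 0 -465 50 571 1;0 -1.333 0 -465 50 571 1;0 -1.333 0 -465 50 571 1;0 -1.333 0 -465 50 571 1;0 -1.333 0 -465 50 571 1;0 -1.333 0 -465 50 571 1;0 -1.333 0 -465 50 571 1;0 -1.333 0 -465 50 571 1", force=60)

```text
clock: 1.82
position: [0.5919, 0.0377, 0.1916]
tool_rot: [-1.57, 0.001, 0.099]
force: [0.3, -0.3, 0.2]
grip_width: 0.0856
```

```bash
python3 - <<'E'
from h import *
c,im=grab('wrist'); print(c)
cv2.imwrite('pics/w1.png',cv2.resize(im,None,fx=1.5,fy=1.5))
cv2.imwrite('pics/w1raw.png',im)
for n,p in dict(tab=(.592,.036,.075),ptr=(.588,.0675,.018),marker=(.547,.074,.023)).items(): print(n,proj(c,p)*1.5)
E
```

```text
{'mtx': array([[333.86065599,   0.        , 255.2300351 ],
       [  0.        , 333.86065599, 187.90731292],
       [  0.        ,   0.        ,   1.        ]]), 'origin': array([0.58316982, 0.11755782, 0.32495763]), 'attitude': array([2.82683851e+00, 7.01926516e-04, 9.73606505e-02])}
tab [384.81689148 283.03676502]
ptr [383.1004669  204.96338744]
marker [315.92293424 188.868882  ]
```

View pics/w1.png

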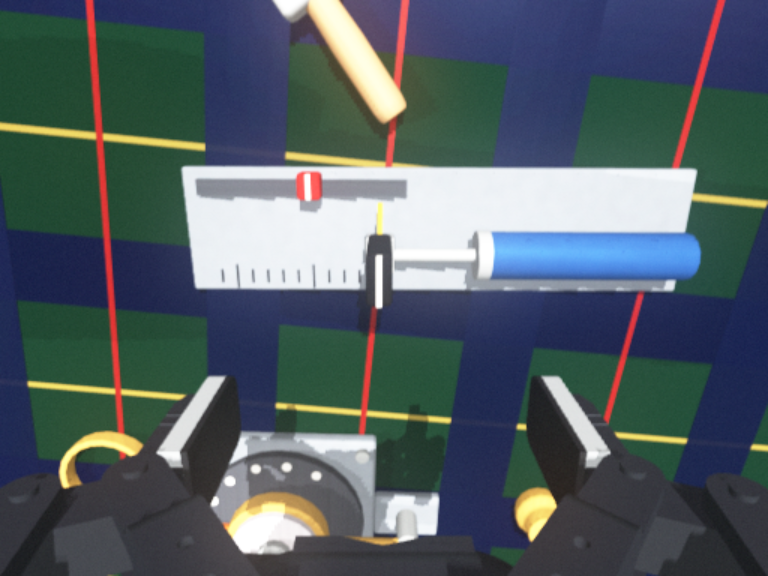

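The wrist view shows the tab's white line at (379,255–307), pointer tip (380,203) and marker line (308,185), all at 1.5× scale.

```bash
python3 - <<'E'
from h import *
c=cams.get_calibration('wrist')
W=lambda x,y,z:ray(c,x/1.5-.2,y/1.5-.2,z)
tab=(W(379,255,.075)+W(379,307,.075))/2
ptr=W(380,203,.018);mk=W(308,185,.023)
b1=W(484,256,.035);b2=W(690,256,.035);e1=W(184,168,0);e2=W(696,170,0)
for v in (tab,ptr,mk,b1,b2,e1,e2):print(v.round(4))
for a in (b2-b1,e2-e1):print(np.arctan2(a[1],a[0]))
y=.099;g=np.array([np.cos(y),np.sin(y),0])
print((mk-ptr)@g,(mk-tab)@g,(mk-tab)@[-g[1],g[0],0], (ptr-tab)@[-g[1],g[0],0])
s=monitor.observe();t=R.from_euler('xyz',s['tool_rot']).as_matrix()
print(t.T@(tab-s['position'])*1000,s['tool_rot'])
E
```

```text
[0.5884 0.0349 0.075 ]
[0.5855 0.0668 0.018 ]
[0.5417 0.0742 0.023 ]
[0.6503 0.0438 0.035 ]
[0.7731 0.0556 0.035 ]
[0.4595 0.0742 0.    ]
[0.7837 0.104  0.    ]
0.09556880669652243
0.09159773807000757
-0.04286937316824376 -0.042551754574380866 0.04376350666570597 0.0320660601799213
[ -3.22822199 116.8107372   -0.79107952] [-1.57097332e+00  1.00857354e-03  9.67238726e-02]
```

Request:
send_rows(series="0 0 0 -2 40 -1 1;0 0 0 -2 80 -1 1;0 0 0 -2 115 -1 1;0 0 0 -2 138 -1 1;0 0 0 -2 138 -1 1;0 0 0 -2 138 -1 0.1;0 0 0 -2 138 -1 0;0 0 0 -2 138 -1 0;0 0 0 -2 138 -1 0;0 0 0 -2 138 -1 0;0 0 0 -2 138 -1 0;0 0 0 -2 138 -1 0;0 0 0 -2 138 -1 0;0 0 0 -2 138 -1 0", force=40)

```text
clock: 3.03
position: [0.5904, 0.0346, 0.0552]
tool_rot: [-1.571, -0.001, 0.096]
force: [-1.9, -1.6, 10.3]
grip_width: 0.0135
```

Request:
send_rows(series="0 0 0 -5 0 0 0;0 0 0 -10 0 0 0;0 0 0 -15 0 0 0;0 0 0 -20 0 0 0;0 0 0 -25 0 0 0;0 0 0 -30 0 0 0;0 0 0 -35 0 0 0;0 0 0 -39 0 0 0;0 0 0 -41 0 0 0;0 0 0 -41 0 0 0;0 0 0 -41 0 0 0;0 0 0 -41 0 0 0")

```text
clock: 4.03
position: [0.5504, 0.0308, 0.0552]
tool_rot: [-1.571, -0.003, 0.096]
force: [3.9, -1.1, 8.0]
grip_width: 0.0131
```

```bash
python3 - <<'E'
from h import *
print(monitor.observe())
for n in('wrist','top','scene'):
    c,im=grab(n); cv2.imwrite(f'pics/{n}2.png',im)
w=cv2.imread('pics/wrist2.png');t=cv2.imread('pics/top2.png');s=cv2.imread('pics/scene2.png')
cv2.imwrite('pics/w2.png',cv2.resize(w,None,fx=1.5,fy=1.5))
cv2.imwrite('pics/ts2.png',np.hstack([cv2.resize(t[130:200,210:260],(400,560),interpolation=cv2.INTER_CUBIC),cv2.resize(s[190:260,250:300],(400,560),interpolation=cv2.INTER_CUBIC)]))
E
```

```text
{'clock': 4.0333, 'qpos': array([ 0.11746691,  0.70084891, -0.39127147,  1.91170368,  0.44304705,
        0.6117089 , -0.46203013]), 'qd': array([-0.00137751,  0.0010303 , -0.00053651, -0.00238399, -0.00107784,
        0.00105322, -0.00115384]), 'joint_efforts': array([-6.09938242e-01, -8.79891086e+01, -6.78730041e+00, -1.85315913e+01,
       -4.04138267e-01,  7.71141965e-01,  5.81868296e-02]), 'position': array([0.55039528, 0.0308394 , 0.05520347]), 'tool_rot': array([-1.57082661, -0.00255259,  0.09581835]), 'force': array([ 3.88747278, -1.08190584,  7.97319926]), 'moment': array([-0.16545983, -0.73333671, -0.04063431]), 'grip_width': 0.013085598819322464}
```

View pics/w2.png

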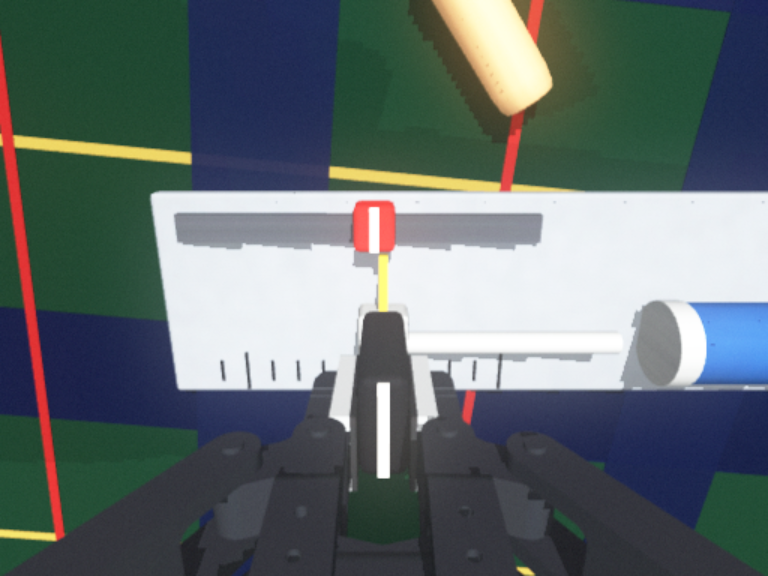

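View pics/ts2.png

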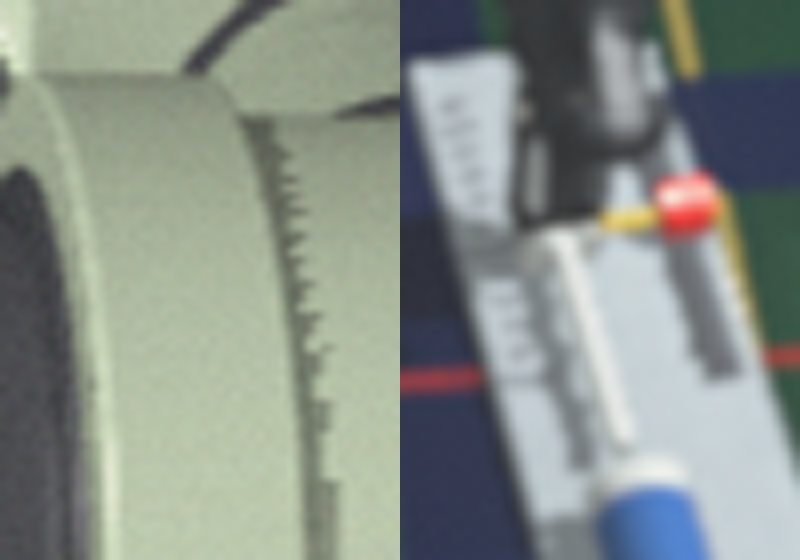

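Pointer at x=383.5, marker line at 374 (2.9–3 px/mm), so about 3 mm remain.

Request:
send_rows(series="0 0 0 -2 0 0 0;0 0 0 -3 0 0 0;0 0 0 -3 0 0 0;0 0 0 -3 0 0 0;0 0 0 -3 0 0 0;0 0 0 -3 0 0 0")

```text
clock: 4.68
position: [0.5477, 0.0306, 0.0552]
tool_rot: [-1.571, -0.003, 0.096]
force: [6.5, -0.9, 5.6]
grip_width: 0.0136
```

```bash
cat > gm.py <<'E'
from h import *
import sys
c,im=grab('wrist'); cv2.imwrite('pics/'+sys.argv[1],cv2.resize(im[100:300,150:350],None,fx=3,fy=3,interpolation=cv2.INTER_CUBIC))
print(monitor.observe()['force'])
E
python3 gm.py w3.png
```

```text
[ 6.25409799 -0.85299634  6.49998538]
```

View pics/w3.png

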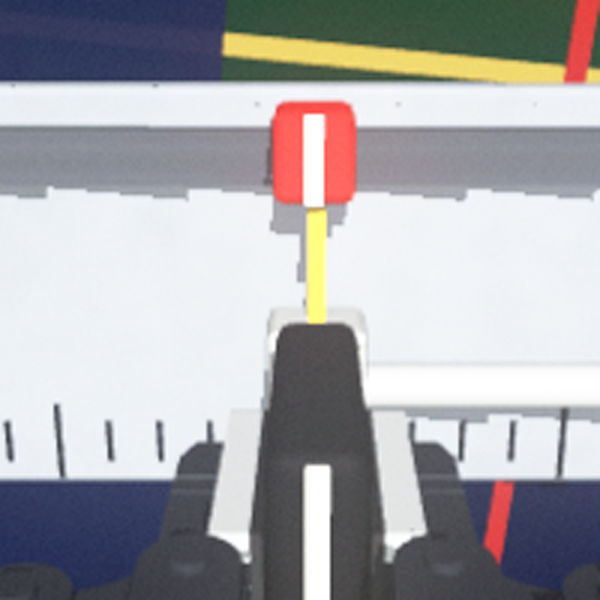

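Pointer (x≈317) and marker line (314) agree to about 0.5 mm. Releasing and lifting.

Request:
send_rows(series="0 0 0 0 0 0 0.3;0 0 0 0 0 0 0.6;0 0 0 0 0 0 1;0 0 0 0 0 0 1;0 0 0 0 0 0 1;0 0 0 0 0 0 1;0 0 0 0 0 0 1;0 0 0 0 -30 0 1;0 0 0 0 -70 0 1;0 0 0 0 -110 0 1;0 0 0 0 -140 0 1;0 0 0 0 -140 0 1;0 0 0 0 -140 0 1")

```text
clock: 5.82
position: [0.5469, 0.0303, 0.1959]
tool_rot: [-1.571, -0.003, 0.096]
force: [-0.4, 0.0, -1.3]
grip_width: 0.0857
```

```bash
python3 gm.py w4.png
```

```text
[ 7.09212456e-03 -3.18425412e-04 -8.63123746e-01]
```

View pics/w4.png

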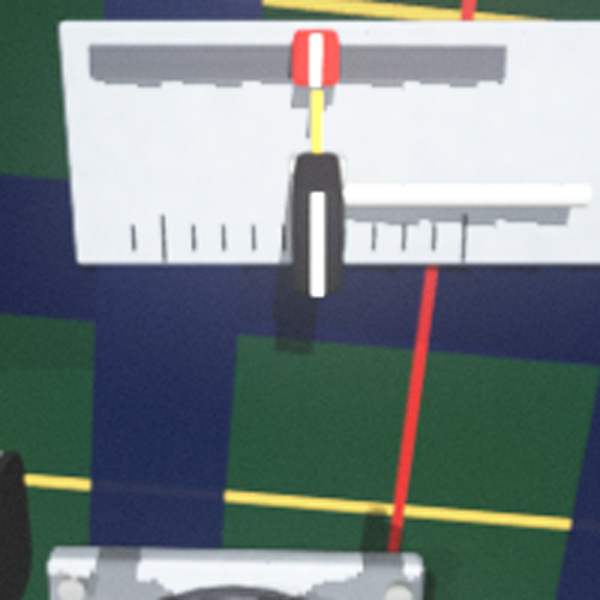

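Request:
send_rows(series="0 -0.12 0 -5 -20 -35 1;0 -0.24 0 -10 -20 -70 1;0 -0.36 0 -15 -20 -105 1;0 -0.48 0 -20 -20 -140 1;0 -0.6 0 -25 -20 -175 1;0 -0.72 0 -29 -20 -210 1;0 -0.84 0 -29 -20 -210 1;0 -0.96 0 -29 -20 -210 1;0 -1.08 0 -29 -20 -210 1;0 -1.2 0 -29 -20 -210 1;0 -1.32 0 -29 -20 -210 1;0 -1.44 0 -29 -20 -210 1;0 -1.54 0 -29 -20 -210 1;0 -1.54 0 -29 -20 -210 1;0 -1.54 0 -29 -20 -210 1;0 -1.54 0 -29 -20 -210 1;0 -1.54 0 -29 -20 -210 1;0 -1.54 0 -29 -20 -210 1")

```text
clock: 7.37
position: [0.5374, -0.1812, 0.2142]
tool_rot: [-1.571, 0.0, 1.634]
force: [0.1, -0.3, 0.3]
grip_width: 0.0856
```

```bash
python3 - <<'E'
from h import *
print(monitor.observe()['qpos'])
c,im=grab('wrist')
cv2.imwrite('pics/w5.png',cv2.resize(im,None,fx=1.5,fy=1.5))
E
```

```text
[ 0.80416384  0.58281742 -0.8398367   1.75463097  0.497966    1.03133452
  1.41647389]
```

View pics/w5.png

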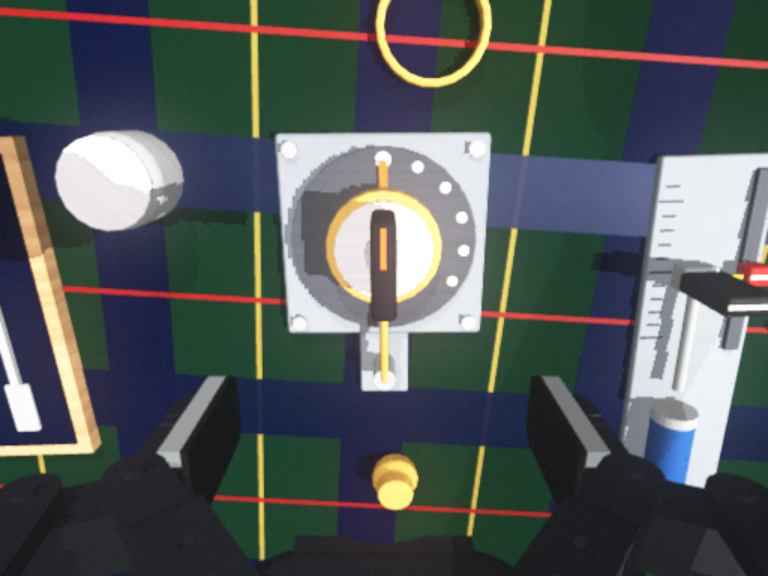

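The wrist view shows the bar's top from (383,226) to (383,318), upright in the picture, home dot at (383,158).

```bash
python3 - <<'E'
from h import *
c=cams.get_calibration('wrist')
W=lambda x,y,z:ray(c,x/1.5-.2,y/1.5-.2,z)
s=monitor.observe();t=R.from_euler('xyz',s['tool_rot']).as_matrix()
a,b=W(383,226,.0925),W(384,318,.0925);print(a,b,np.linalg.norm(a-b))
cs=np.array([W(*p,.012) for p in((289,149),(477,149),(468,323),(300,323))])
d=[W(*p,.02) for p in((383,158),(418,167),(446,187),(461,217),(463,250),(452,281))]
A=np.array([[2*p[0],2*p[1],1] for p in d]);k=np.linalg.lstsq(A,[p[0]**2+p[1]**2 for p in d],rcond=None)[0]
print('circle',k[:2],[np.hypot(*(p[:2]-k[:2])).round(4) for p in d])
for n,m in dict(bar=(a+b)/2,base=cs.mean(0),circ=np.array([k[0],k[1],0])).items(): print(n,m,t.T@(m-s['position'])*1000)
h=d[0][:2]-k[:2];print('home az',np.arctan2(-h[1],-h[0]),'yaw',s['tool_rot'][2]-np.pi/2)
E
```

```text
[ 0.50962195 -0.18240219  0.0925    ] [ 0.5607205  -0.17864895  0.0925    ] 0.0512362043050457
circle [ 0.53598383 -0.18149977] [np.float64(0.0553), np.float64(0.0548), np.float64(0.0556), np.float64(0.0551), np.float64(0.0549), np.float64(0.0553)]
bar [ 0.53517122 -0.18052557  0.0925    ] [  0.83780483 121.76588291   2.25403808]
base [ 0.53655909 -0.18031624  0.012     ] [  0.96670243 202.26575742   0.84919247]
circ [ 0.53598383 -0.18149977  0.        ] [-1.76190800e-01  2.14265936e+02  1.49816702e+00]
home az 0.04861154886475502 yaw 0.06413089599219979
```

Request:
send_rows(series="0 0 0 0.5 40 1 1;0 0 0 0.5 80 1 1;0 0 0 0.5 115 1 1;0 0 0 0.5 135 1 1;0 0 0 0.5 144 1 1;0 0 0 0.5 144 1 1;0 0 0 0.5 144 1 0;0 0 0 0.5 144 1 0;0 0 0 0.5 144 1 0;0 0 0 0.5 144 1 0;0 0 0 0.5 144 1 0;0 0 0 0.5 144 1 0;0 0 0 0.5 144 1 0;0 0 0 0.5 144 1 0;0 0 0 0.5 144 1 0", force=60)

```text
clock: 8.67
position: [0.5367, -0.1813, 0.0709]
tool_rot: [-1.571, 0.001, 1.636]
force: [-1.8, -0.7, 9.1]
grip_width: 0.0134
```

```bash
python3 - <<'E'
from h import *
s=monitor.observe();print(s['tool_rot'],s['moment'],s['qpos'])
c,im=grab('wrist')
cv2.imwrite('pics/w6.png',cv2.resize(im,None,fx=1.5,fy=1.5))
E
```

```text
[-1.57132582e+00  7.69190420e-04  1.63564005e+00] [-0.27784588  0.44650179  0.0204298 ] [ 0.70916803  0.76501701 -0.70572468  1.85426103  0.69043762  0.78407688
  1.26476161]
```

View pics/w6.png

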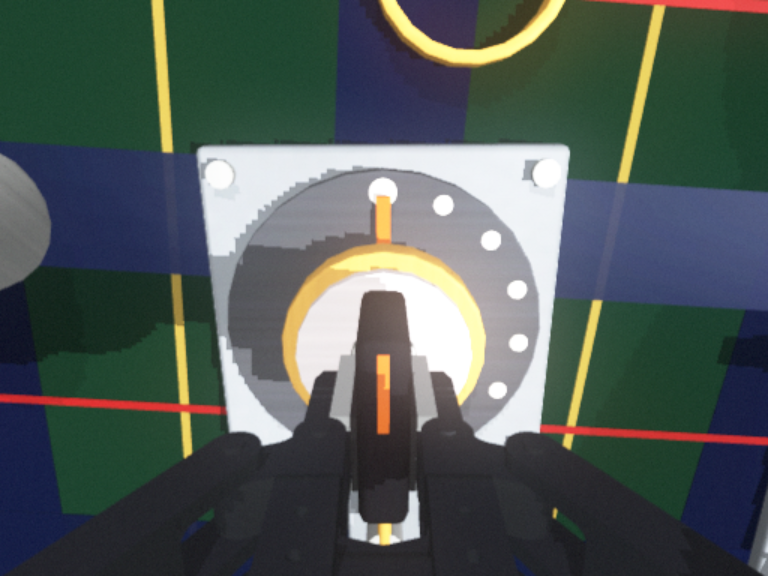

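The bar is gripped at the home dot. Turning clockwise (+ay) in part first.

Request:
send_rows(series="0 0.08 0 0 0 0 0;0 0.16 0 0 0 0 0;0 0.24 0 0 0 0 0;0 0.32 0 0 0 0 0;0 0.4 0 0 0 0 0;0 0.48 0 0 0 0 0;0 0.56 0 0 0 0 0;0 0.64 0 0 0 0 0;0 0.72 0 0 0 0 0;0 0.8 0 0 0 0 0;0 0.84 0 0 0 0 0;0 0.84 0 0 0 0 0;0 0.84 0 0 0 0 0")

```text
clock: 9.8
position: [0.5366, -0.1815, 0.0709]
tool_rot: [-1.572, 0.001, 0.795]
force: [-2.7, -3.5, 9.0]
grip_width: 0.0134
```

```bash
python3 - <<'E'
from h import *
s=monitor.observe();print(s['tool_rot'],s['force'],s['moment'],s['qpos'])
c,im=grab('wrist')
cv2.imwrite('pics/w7.png',cv2.resize(im,None,fx=1.5,fy=1.5))
E
```

```text
[-1.57192999e+00  5.00816834e-04  7.95223432e-01] [-2.67356449 -3.53728256  8.97309383] [-0.55627504  0.5180035  -0.01765917] [ 0.57602817  0.71176217 -0.50403309  1.86126792  0.51362451  0.6997963
  0.56845124]
```

View pics/w7.png

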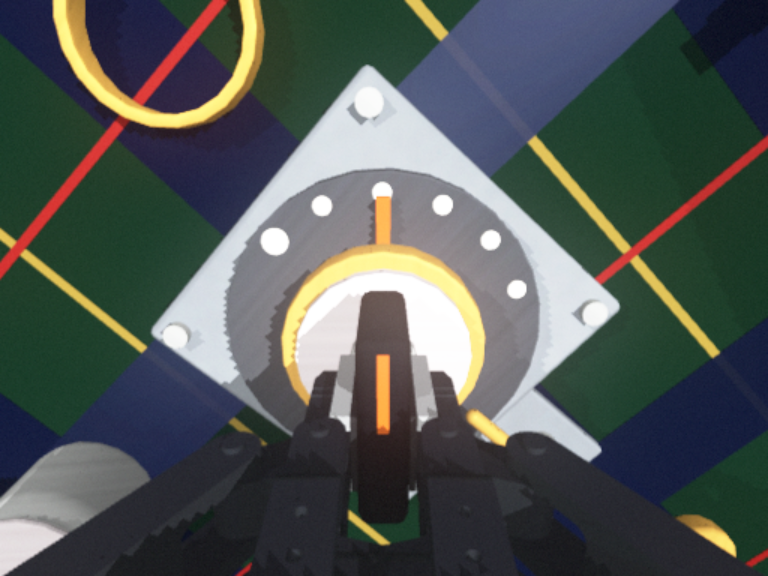

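The pointer sits on stop 2 (382,190), with home at (275,240). One more click (0.42).

Request:
send_rows(series="0 0.08 0 0 0 0 0;0 0.16 0 0 0 0 0;0 0.24 0 0 0 0 0;0 0.32 0 0 0 0 0;0 0.38 0 0 0 0 0;0 0.42 0 0 0 0 0;0 0.42 0 0 0 0 0;0 0.42 0 0 0 0 0;0 0.42 0 0 0 0 0;0 0.42 0 0 0 0 0;0 0.42 0 0 0 0 0;0 0.42 0 0 0 0 0;0 0.42 0 0 0 0 0;0 0.42 0 0 0 0 0;0 0.42 0 0 0 0 0;0 0.42 0 0 0 0 0")

```text
clock: 11.18
position: [0.5364, -0.1816, 0.0709]
tool_rot: [-1.572, 0.0, 0.375]
force: [-3.6, -4.4, 9.4]
grip_width: 0.0135
```

```bash
python3 - <<'E'
from h import *
s=monitor.observe();print(s['tool_rot'],s['force'],s['moment'],s['grip_width'])
c,im=grab('wrist')
cv2.imwrite('pics/w8.png',cv2.resize(im,None,fx=1.5,fy=1.5))
c,im=grab('scene');cv2.imwrite('pics/s8.png',cv2.resize(im[150:320,60:360],None,fx=2.6,fy=2.6,interpolation=cv2.INTER_CUBIC))
E
```

```text
[-1.57180224e+00  1.45538844e-04  3.75361409e-01] [-3.58219544 -4.41114522  9.3788803 ] [-0.67035691  0.67478197  0.04123612] 0.0134525577810913
```

View pics/w8.png

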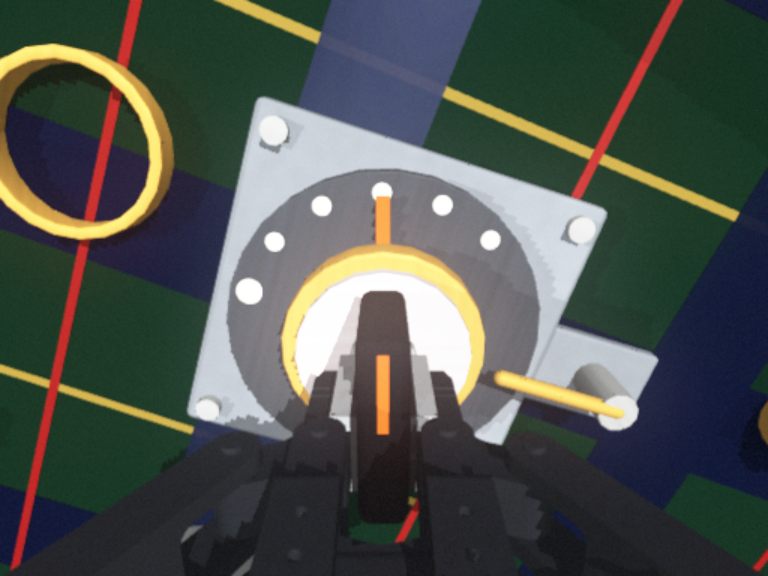

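View pics/s8.png

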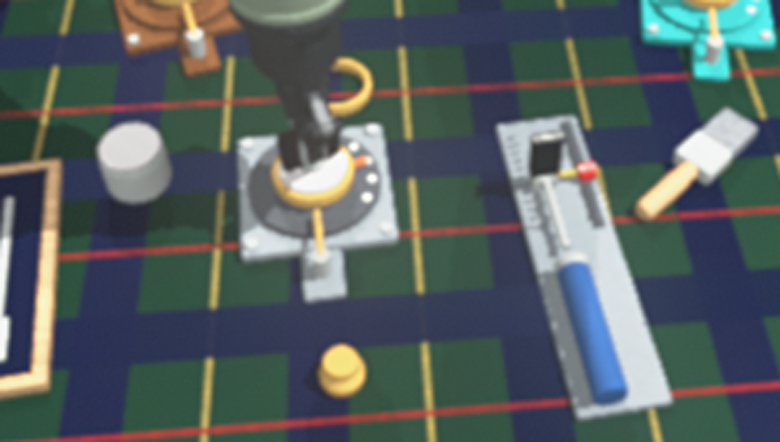

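The wrist view shows the pointer on stop 3 (382,192), with home, 1 and 2 to its left and 4 and 5 to its right. The scene view shows the gauge pointer still at the red marker and the bystanders untouched. Handing in.

```bash
python3 -c "
from workcell import bot
print(bot.job_done())"
```

```text
the job is handed in; nothing more can be done
None
```

The job is handed in at about 11 s of the 48 s allowed; no verdict was reported, so the results below are my own checks.

- **Gauge:** I pulled the slide out about 43 mm by its tab and let it go. A wrist picture after release showed the yellow pointer within about 0.5 mm of the marker's line. A scene picture at the end showed it still there. I saw no sign that the marker moved, but I did not measure its position again.
- **Knob:** I gripped the bar at 60 N and turned it clockwise 1.26 rad. The last wrist picture showed the orange pointer on stop 3. The gripper is still closed on the bar, with an opening of 13.5 mm against the 14 mm bar.
- **Bystanders:** the loupe, tin, brush and spare bangle looked untouched in the last pictures.
- **Disagreement:** before the pull, the top and scene cameras gave about 40 mm to go and the wrist camera about 43 mm. A wrist picture during the pull settled it in favour of the wrist figure.

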